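# Hold a mortar prism against the fence for an ultrasonic reading

## Robot

A 6-joint arm with a two-finger parallel gripper is mounted at the origin on the work surface. World frame = base frame: x ahead of the robot, y to its left, z up, the work surface at z = 0. Lengths are in m, angles in rad, forces in N, time in s.
With the tool pointing down it reaches from about 0.25 to 0.725 m from the base axis. Payload 4 kg.
Tool frame: the origin (TCP) lies midway between the tips of the shut fingers; the grasp point (between the pads) lies 19 mm behind it (bot.grip_point_offset is the distance from the TCP to the grasp point, in m); z points along the fingers, y is the line along which they close (so a half turn about z gives the same grasp; the last joint's range is limited). The gripper opens to 85 mm and grips with 20 to 120 N. Pads are 22 mm wide; open, the fingers measure 114 mm over their backs; the gripper's body (76 mm by 85 mm) begins 54 mm behind the grasp point. The pads swing forward as they close: fully open they stand 13 mm farther back than shut.
Start: joints at [1.154, 0.241, 0.005, 1.335, 0, 1.571], TCP at [0.202, 0.457, 0.231] pointing down, gripper open.
Joint ranges: [-2.72, 2.72], [-1.05, 1.87], [-1.09, 1.28], [-1.99, 2.15], [-1.42, 1.44], [-3.14, 3.14]. Speed limits (rad/s): [2.79, 2.79, 3.14, 3.14, 3.14, 3.14].

## Interface

Orientations are given as a unit quaternion [x, y, z, w].
In Python, from workcell import bot gives the robot as it stands.
- The arm moves only by the tool step_arm, never from a script. Its argument "targets" is text: rows parted by semicolons, each of 7 numbers parted by spaces: the opening, from -1 (shut) to 1 (fully open), so that 0 is half open, then the shift along the world's x, y, z normalised to -1 to 1, where 1 is 0.5 m, then the turn, a rotation vector about the world's x, y, z normalised to -1 to 1, where 1 is pi/4 rad. In form: gripper x y z wx wy wz; .... A call has 1 to 10 rows; each row is the pose to reach, as a shift and turn from the pose commanded when the call began; what a row does not reach only later rows make up. A row lasts 1/12 s, in which the tool goes at most 41.7 mm and 7.16 degrees, less where a joint would pass 70% of its speed; a pose out of reach is approached as far as the arm can. A call with a number of a shift or a turn outside -1 to 1 is refused whole. A call with a gripper value outside its range is refused whole. The fingers move at their own pace and stop on an object; the grip force is fixed at half the most. Time passes only in rows, so rows that repeat a pose let the fingers close. It gives the time, the measured TCP pose, the force, the opening and the grip force at its end, in the units of the state.
- bot.get_obs(): the state, without advancing time (a new reading comes with each control period).
- bot.camera(name): name is "scene" or "top" or "wrist"; returns the picture (420x560x3 uint8, red, green, blue); there is no depth.
- bot.camera_info(name): a dict with "vertical_fov" (degrees; the focal length in pixels is half the picture's height over the tangent of half this angle, whatever the lens; pixels are square), "cx", "cy" (the principal point, pixels), "pose" (4x4, takes a point from camera to world coordinates). Camera axes: x right, y up, looking along -z (the intrinsics and any distortion apply to the point x, -y, -z); pixel columns grow to the right and rows downward; lengths in m; the calibration is good to about 2 mm. A picture is of the moment at which its call begins: read the wrist's pose just before it. camera_info takes no time and is no camera call; for the wrist camera it gives the pose at the moment of the call.
- bot.job_done(): hands the job in; it is judged then, once.
The state is a dict: "clock": time; "joint_pos": joint angles; "joint_vel": joint speeds; "tau": joint torques, N m; "eef_pos": TCP position; "tool_rot": TCP orientation; "ft_force": force on the tool from outside, world axes, zero at the start; "ft_torque": the same for the moment, N m; "grip_width": finger opening in m; "grasp_force": force on a finger pad.
Only numpy, scipy, OpenCV 4.12 (cv2) and the standard library are available. Lean on these libraries where they do the work, as an engineer would, in place of code of your own. Each camera call takes 0.05 s, during which the arm holds its last target. There are 200 camera calls.

## Task

Get the mortar prism on the blue bed ready for its ultrasonic reading. First put the red stop pin fully down into the brass-ringed hole of the bed and let go of it; then bring the prism up so that its end meets the pin and its long side lies flush on the aluminium fence, pushing the brass transducer in. Finish while still holding it there, pressing it firmly both down on the bed and into the fence (about 15 N down and 10 N into the fence is right), and leave the other things on the bench where they are.

Things in the scene. Friction and masses are not known exactly. Their poses are not given: they have to be found in the camera images.
- jig: The measuring jig, fixed to the bench. Origin: centre of its underside, on the bench. Its x axis points across the bed towards the fence, y along the fence, z up. Its pieces bed, fence and transducer are described below; all offsets are in mm in this frame.
- bed: Blue steel bed plate of the jig, 260 (x) by 280 (y) by 30 thick, same origin and axes as the jig; its top face is at z = 30. Pressing the prism down adds friction here that takes up part of a sideways push, so the prism slides best before it is pressed down; likewise friction on the fence takes up part of a downward push.
- fence: Low aluminium fence screwed on the bed along its far side, same origin and axes as the jig: a bar 20 thick (x = 75 to 95; its face towards the prism is the plane x = 75), from y = -130 to 130, top at z = 48, so 18 above the bed. A black holder for the transducer (35 by 40, 16 high) sits behind it. The upper 22 of the prism stand clear above the fence.
- transducer (a joint): Sprung brass transducer, a round face 16 in diameter that comes out of the fence face by 6 at y = -10, z = 39.5 of the jig frame and slides along jig +x. Value in m: 0 = fully out, 0.006 = level with the fence face (a prism flush on the fence reads about 0.006). Its light spring pushes back with 1.5 N when out and 3 N when level with the face.
- hole (a point): Mouth (centre, at the bed's top face) of the vertical through hole for the stop pin, 12 in diameter, 30 deep, ringed in brass; at x = 50, y = -100 of the jig frame.
- prism: The grey mortar prism to be measured, 40 (x) by 160 (y) by 40 (z), 0.48 to 0.66 kg, lying loose on the bed, askew and away from the fence. Origin: centre of its underside; y along its length. Flush on the fence with its end against the seated pin, its origin is at x = 55, y = -10, z = 30 of the jig frame, long sides parallel to the fence.
- pin: Stop pin, standing upright in the wooden stand at the start. Steel shank 10 in diameter and 26 long with a chamfered foot, below a red round grip 20 in diameter and 50 high whose underside is the shoulder. Origin: centre of the foot of the shank, z up along the pin; the shoulder is at z = 26, the top at z = 76. Seated, the shoulder rests on the bed. About 90 g.
- stand: Wooden stand, fixed, 60 by 60 by 35 high, with a 14 hole in its middle in which the pin stands, shoulder on the stand's top. Origin: centre of its underside. It stands to the left or right of the jig.
- bottle: Bystander: clear gel bottle with yellow label and blue pump head, 60 in diameter, 146 high, loose. Origin: centre of its underside. It stands on the other side of the jig from the stand.
- slug: Bystander: brass reference slug, 22 in diameter, 30 high, standing loose on the bed near its corner on the side away from the fence. Origin: centre of its underside.
- spare_a: Bystander: another mortar prism, 40 by 160 by 40, lying on the bench to the right. Origin: centre of its underside.
- spare_b: Bystander: another mortar prism, 40 by 160 by 40, lying on the bench to the right. Origin: centre of its underside.
- brush: Bystander: hand brush lying on the bench to the right, near the robot. Origin: centre of its underside.
- tin: Bystander: round steel tin, 66 in diameter, 50 high, on the bench at the far right. Origin: centre of its underside.
There are look-alikes about, which are no part of the job. Leave any orange or purple look-alike of the prism alone.

How it is judged:
On the way, in this order (a step that is already met when the one before it is completed fails the run):
1. the stop pin is fully down in the hole and released, with the prism still short of the fence (horizontal distance between pin and hole below 0.004 m and z of pin in the frame of jig below 0.007 m and angle between pin's own z axis and vertical below 0.1 rad and contact force between the fingers and pin below 0.1 N and x of prism in the frame of jig below 0.05 m), for 0.2 s.
2. the prism lies flush on the fence, its end at the pin, the transducer pushed in (value of joint transducer above 0.0045 m and angle between the x axis of prism and the x axis of jig, either way round below 0.03 rad and angle between prism's own z axis and vertical below 0.05 rad and x of prism in the frame of jig above 0.053 m and y of prism in the frame of jig between -0.014 and -0.005 m), for 0.2 s.
At the end, for the whole second after the job is handed in: Pin seated (shoulder within 3 mm of bed, within 4 mm of hole). Prism flat, within 2 mm and 0.03 rad of the fence, end within 5 mm of its place at the pin, transducer in over 4.5 mm; robot still pressing: over 2 N on the fence itself, over 8 N on the bed (weight, about 5.6 N, included) (all of step 2 and horizontal distance between pin and hole below 0.004 m and z of pin in the frame of jig below 0.007 m and angle between pin's own z axis and vertical below 0.1 rad and contact force between prism and fence above 2 N and contact force between prism and bed above 8 N and contact force between any of the fingers, the arm and prism above 3 N and linear speed of prism below 0.02 m/s); the arm keeps its last pose, push and grip.
It fails at once if another thing on the bench is disturbed (moved over 30 mm) (distance of any of bottle, slug, spare_a, spare_b, brush, tin from where it was at the start of the episode above 0.03 m).
It also fails if it takes over 70 s, if anything falls off the work surface, if the arm or the gripper's body presses on something with over 40 N, if the wrist force passes 120 N, or if a joint passes its speed limit or range.

## Working session

There is one attempt and no reset: what is moved stays moved. The work goes in short steps, Python scripts to look and compute and a tool call to move; the robot and the scene stay as the last step left them, time stands still between calls to the robot, and variables do not carry over. Pictures are saved under pics/ and viewed, at most 11 in all, crops included, and the job is handed in when it is done.

Besides the shell and the picture viewer there is one more tool, called after "Call:" as name(argument=value, ...) on one line, values as JSON. step_arm: Moves the arm, as the interface text tells. Scaled input: -1 to 1 covers 0.5 m each way for a shift and pi/4 rad each way for a turn. Its arguments: {"type":"object","properties":{"targets":{"type":"string"}},"required":["targets"]}

```bash
mkdir -p pics; ls
python3 - <<'E'
from workcell import bot
import cv2,numpy as np
for n in("scene","top","wrist"):
    i=bot.camera_info(n);print(n,i["vertical_fov"],i["cx"],i["cy"],np.round(i["pose"],4).tolist(),[k for k in i])
    im=bot.camera(n);cv2.imwrite(f"pics/{n}0.png",im[:,:,::-1])
print(bot.get_obs())
E
```

```text
pics
scene 55.2652335289556 273.36383789034517 210.4060965398299 [[-0.8254, -0.2983, 0.4794, 1.0675], [0.5645, -0.4237, 0.7084, 0.8366], [-0.0082, 0.8553, 0.5181, 0.7065], [0.0, 0.0, 0.0, 1.0]] ['vertical_fov', 'cx', 'cy', 'pose']
top 54.561585164360686 279.03253590886953 211.54650162238678 [[0.0222, 0.9967, -0.0783, 0.3277], [-0.9997, 0.0225, 0.0036, -0.0138], [0.0053, 0.0782, 0.9969, 1.5208], [0.0, 0.0, 0.0, 1.0]] ['vertical_fov', 'cx', 'cy', 'pose']
wrist 58.85726763664528 282.1809294738769 206.21085812293384 [[0.4045, -0.8835, -0.2364, 0.1423], [0.9145, 0.3902, 0.1065, 0.4832], [-0.0018, -0.2593, 0.9658, 0.3729], [0.0, 0.0, 0.0, 1.0]] ['vertical_fov', 'cx', 'cy', 'pose']
{'clock': 0.15, 'joint_pos': array([1.15398801e+00, 2.41245629e-01, 4.03835864e-03, 1.33522055e+00,
       3.41491571e-06, 1.57077804e+00]), 'joint_vel': array([ 0.00048459, -0.00065864,  0.0042092 , -0.00210262, -0.00097334,
       -0.00097377]), 'tau': array([-4.07528405e-04, -3.72635436e+01,  2.52637911e+01,  1.23560385e-02,
        2.09607776e-05, -1.32909406e-05]), 'eef_pos': array([0.20222461, 0.45674949, 0.23061641]), 'tool_rot': array([ 2.06889839e-01,  9.78363904e-01, -7.97743221e-04, -1.70455329e-04]), 'ft_force': array([-0.38950316,  0.35216709, -0.43924453]), 'ft_torque': array([-0.0428122 , -0.03631119, -0.01779179]), 'grasp_force': 0.0, 'grip_width': 0.08584140881744538}
```

View pics/top0.png

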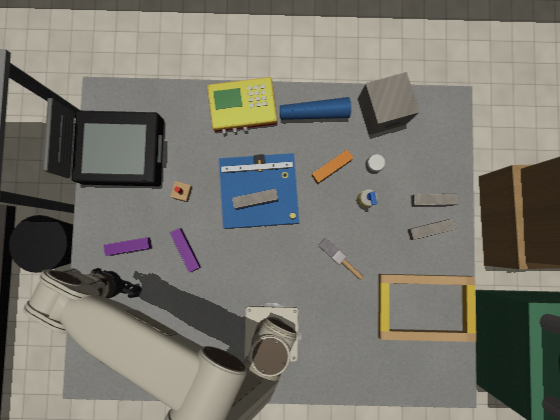

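View pics/scene0.png

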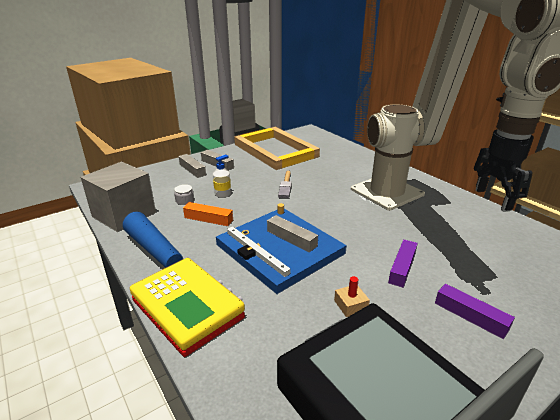

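The top view shows the jig at (259,191), the hole at (285,175), the prism at (255,199), the slug at (293,216), the stand and red pin at (181,190), and the bottle at (368,199). The scene view agrees.

```bash
cat > h.py <<'E'
from workcell import bot
import cv2,numpy as np
from scipy.spatial.transform import Rotation as R
def snap(n,tag=None):
    i=bot.camera_info(n); im=bot.camera(n)
    if tag: cv2.imwrite(f"pics/{tag}.png",im[:,:,::-1])
    return im,i
def ray(i,uv,z):
    """pixels -> world xy on plane z"""
    f=210/np.tan(np.radians(i["vertical_fov"])/2);P=np.array(i["pose"])
    uv=np.atleast_2d(np.asarray(uv,float))
    d=np.c_[(uv[:,0]-i["cx"])/f,-(uv[:,1]-i["cy"])/f,-np.ones(len(uv))]@P[:3,:3].T
    o=P[:3,3]; return (o+d*((z-o[2])/d[:,2])[:,None])[:,:2]
def proj(i,p):
    f=210/np.tan(np.radians(i["vertical_fov"])/2);P=np.array(i["pose"])
    c=(np.atleast_2d(p)-P[:3,3])@P[:3,:3]
    return np.c_[i["cx"]+f*c[:,0]/-c[:,2],i["cy"]-f*c[:,1]/-c[:,2]]
def blobs(m,amin):
    cs,_=cv2.findContours(m.astype(np.uint8),cv2.RETR_EXTERNAL,cv2.CHAIN_APPROX_NONE)
    return sorted([c[:,0,:] for c in cs if cv2.contourArea(c)>=amin],key=lambda c:-len(c))
def hsv(im): return [a.astype(int) for a in cv2.split(cv2.cvtColor(im,cv2.COLOR_RGB2HSV))]
def rect(i,c,z):
    xy=ray(i,c,z); return cv2.minAreaRect((xy*1000).astype(np.float32))
E
python3 - <<'E'
from h import *
im,i=snap("top"); H,S,V=hsv(im)
for b in blobs((H>100)&(H<122)&(S>150)&(V>60),50): print("blue",rect(i,b,.03))
for b in blobs(((H<4)|(H>174))&(S>180)&(V>80),3): print("red",b.mean(0),ray(i,b.mean(0),.085))
for b in blobs((H>8)&(H<30)&(S>90)&(V>80),5): print("br",b.mean(0),len(b),rect(i,b,.035))
sub=np.zeros_like(H,bool);sub[180:215,225:285]=1
for b in blobs((S<80)&(V>70)&sub,50): print("prism",b.mean(0),rect(i,b,.07))
E
```

```text
blue ((521.3567504882812, 58.85633850097656), (256.4759521484375, 273.5533142089844), 5.372415065765381)
blue ((837.9254760742188, -143.809326171875), (69.06245422363281, 260.5722961425781), 2.946484327316284)
br [427.32380952 307.72063492] 315 ((111.03787994384766, -562.27880859375), (345.54620361328125, 230.81285095214844), 89.91132354736328)
br [519.57916667 212.67083333] 240 ((448.61553955078125, -909.1101684570312), (70.54752349853516, 381.09619140625), 88.70116424560547)
br [241.28971963 103.08411215] 214 ((848.1505126953125, 129.36936950683594), (177.27455139160156, 242.9748992919922), 8.979527473449707)
br [332.04651163 165.65116279] 86 ((619.4851684570312, -212.19105529785156), (41.70787811279297, 162.668212890625), 36.07556915283203)
br [180.36206897 190.96551724] 58 ((512.13232421875, 345.0402526855469), (59.23566436767578, 59.91001892089844), 76.37403869628906)
br [351.97619048 269.38095238] 42 ((240.19268798828125, -288.1828918457031), (89.10369110107422, 17.500581741333008), 49.54273223876953)
br [292.         215.42857143] 14 ((430.8609313964844, -66.84873962402344), (18.340476989746094, 14.638141632080078), 1.1486009359359741)
br [259.  161.5] 10 ((628.0386352539062, 58.99971008300781), (11.245064735412598, 7.389490127563477), 1.4784847497940063)
prism [254.71428571 197.99047619] ((488.3658447265625, 69.85549926757812), (39.98204040527344, 160.8045654296875), 12.998123168945312)
```

Call:
step_arm(targets="1 0.15 -0.05 0 0 0 0.15;1 0.4 -0.15 0 0 0 0.4;1 0.62 -0.224 -0.02 0 0 0.653;1 0.62 -0.224 -0.02 0 0 0.653;1 0.62 -0.224 -0.02 0 0 0.653;1 0.62 -0.224 -0.02 0 0 0.653;1 0.62 -0.224 -0.02 0 0 0.653;1 0.62 -0.224 -0.02 0 0 0.653;1 0.62 -0.224 -0.02 0 0 0.653;1 0.62 -0.224 -0.02 0 0 0.653")

```text
clock: 1.03
eef_pos: [0.5153, 0.343, 0.2197]
tool_rot: [-0.045, 0.999, -0.001, -0.0]
ft_force: [-1.4, 0.1, -0.9]
grip_width: 0.0855
grasp_force: 0.0
```

Run:
```python
from h import *
o=bot.get_obs();print(o["clock"],o["eef_pos"],o["tool_rot"],o["joint_pos"])
im,i=snap("wrist","w1"); H,S,V=hsv(im)
for b in blobs(((H<6)|(H>174))&(S>150)&(V>60),50): print("red",b.mean(0),len(b),ray(i,b,.085).min(0),ray(i,b,.085).max(0),rect(i,b,.085))
for b in blobs((H>6)&(H<25)&(S>60)&(V>80),300): print("stand",b.mean(0),len(b),rect(i,b,.035))
```

```text
1.0333 [0.51531189 0.34302068 0.2197299 ] [-4.54572267e-02  9.98966045e-01 -5.66624875e-04 -4.00285247e-04] [ 5.87576328e-01  4.88479837e-01  3.35651457e-01  1.41923842e+00
 -5.57724828e-04  4.96630867e-01]
stand [287.14457831 176.81927711] 249 ((510.34344482421875, 347.11810302734375), (59.77167510986328, 62.13874053955078), 76.18264770507812)
```

View pics/w1.png

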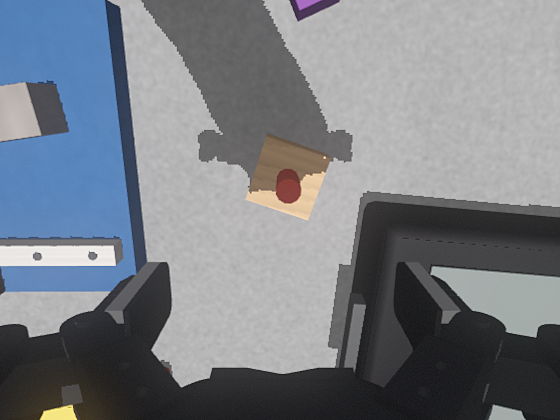

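The wrist view shows the stand at (288,177) with the red pin at about (288,186). The colour mask missed the pin, so I'll loosen it.

Run:
```python
from h import *
i=bot.camera_info("wrist");im=cv2.imread("pics/w1.png")[:,:,::-1].copy();H,S,V=hsv(im)
print(im[178,288],im[192,288])
r=im.astype(int);m=(r[:,:,0]>1.7*r[:,:,1])&(r[:,:,0]>1.7*r[:,:,2])&(r[:,:,0]>60); m[230:]=0
b=blobs(m,30)[0]; print(b.min(0),b.max(0))
for y in range(b[:,1].min(),b[:,1].max()+1,4):
    x=np.where(m[y])[0];print(y,x.min(),x.max(),r[y,288])
# bottom arc = top disc (circle): fit
pts=b[b[:,1]>=190]; xy=ray(i,pts,.085)
A=np.c_[2*xy,np.ones(len(xy))];s=np.linalg.lstsq(A,(xy**2).sum(1),rcond=None)[0];print("top disc",s[:2],np.sqrt(s[2]+s[0]**2+s[1]**2))
xy=ray(i,b[b[:,1]<=178],.035);A=np.c_[2*xy,np.ones(len(xy))];s=np.linalg.lstsq(A,(xy**2).sum(1),rcond=None)[0];print("base",s[:2],np.sqrt(s[2]+s[0]**2+s[1]**2))
```

```text
[111  58  51] [137  69  65]
[276 169] [300 202]
169 284 291 [108  51  48]
173 279 295 [110  56  51]
177 277 297 [107  55  49]
181 277 298 [135  65  59]
185 277 299 [135  65  61]
189 276 300 [136  66  61]
193 276 299 [135  67  61]
197 278 298 [135  68  62]
201 283 293 [134  67  63]
top disc [0.50938377 0.34769386] 0.008883907692097215
base [0.5095745  0.34788808] 0.00909576535516648
```

Call:
step_arm(targets="0 -0.005 0.006 -0.08 0 0 0;0 -0.005 0.006 -0.16 0 0 0;0 -0.005 0.006 -0.2 0 0 0;0 -0.005 0.006 -0.2 0 0 0;0 -0.005 0.006 -0.2 0 0 0;0 -0.005 0.006 -0.2 0 0 0")

```text
clock: 1.58
eef_pos: [0.51, 0.3497, 0.1235]
tool_rot: [-0.049, 0.999, 0.001, 0.001]
ft_force: [0.4, -0.0, 1.8]
grip_width: 0.0426
grasp_force: 0.0
```

Run:
```python
from h import *
o=bot.get_obs();print(o["clock"],o["eef_pos"],o["tool_rot"])
im,i=snap("wrist","w2");r=im.astype(int);m=(r[:,:,0]>1.7*r[:,:,1])&(r[:,:,0]>1.7*r[:,:,2])&(r[:,:,0]>60)
for b in blobs(m,100):
  print(b.min(0),b.max(0)); u=b.mean(0); y1=b[:,1].max()
  pts=b[b[:,1]>=y1-12]; xy=ray(i,pts,.085)
  A=np.c_[2*xy,np.ones(len(xy))];s=np.linalg.lstsq(A,(xy**2).sum(1),rcond=None)[0];print("top disc",s[:2],np.sqrt(s[2]+s[0]**2+s[1]**2))
```

```text
1.5833 [0.50998879 0.3496702  0.1235011 ] [-4.87947459e-02  9.98807679e-01  8.77855019e-04  1.23404559e-03]
[259 200] [294 256]
top disc [0.5109362  0.34671148] 0.009399086044883457
```

View pics/w2.png

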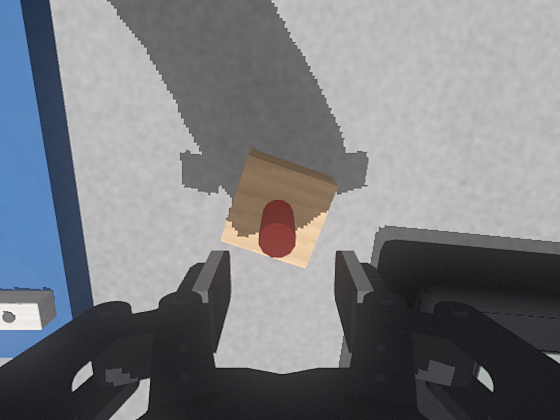

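The pin's top disc is at (277,240), between the fingers, so the tool is well aligned. Next I'll descend and close on it.

Call:
step_arm(targets="0 0.001 -0.001 -0.07 0 0 0;0 0.001 -0.001 -0.13 0 0 0;0 0.001 -0.001 -0.149 0 0 0;0 0.001 -0.001 -0.149 0 0 0;-1 0.001 -0.001 -0.149 0 0 0;-1 0.001 -0.001 -0.149 0 0 0;-1 0.001 -0.001 -0.149 0 0 0;-1 0.001 -0.001 -0.149 0 0 0;-1 0.001 -0.001 -0.149 0 0 0;-1 0.001 -0.001 -0.149 0 0 0")

```text
clock: 2.47
eef_pos: [0.5122, 0.3489, 0.0496]
tool_rot: [-0.048, 0.999, 0.001, 0.002]
ft_force: [0.2, 0.7, 5.4]
grip_width: 0.0183
grasp_force: 58.6
```

Call:
step_arm(targets="-1 0 0 0.08 0 0 0;-1 0 0 0.16 0 0 0;-1 0 0 0.24 0 0 0;-1 0.03 -0.08 0.3 0 0 0;-1 0.04 -0.16 0.3 0 0 0;-1 0.05 -0.24 0.3 0 0 0;-1 0.06 -0.32 0.3 0 0 0;-1 0.08 -0.4 0.3 0 0 0;-1 0.09 -0.48 0.3 0 0 0;-1 0.1 -0.55 0.3 0 0 0")

```text
clock: 3.3
eef_pos: [0.5605, 0.0704, 0.1975]
tool_rot: [-0.048, 0.999, -0.0, 0.001]
ft_force: [1.0, 0.2, -1.3]
grip_width: 0.0183
grasp_force: 59.5
```

Call:
step_arm(targets="-1 0.02 -0.08 0 0 0 0;-1 0.03 -0.15 0 0 0 0;-1 0.04 -0.21 0 0 0 0;-1 0.04 -0.216 0 0 0 0;-1 0.04 -0.216 0 0 0 0;-1 0.04 -0.216 0 0 0 0")

```text
clock: 3.8
eef_pos: [0.5802, -0.0352, 0.197]
tool_rot: [-0.048, 0.999, 0.0, -0.0]
ft_force: [0.4, 0.7, -0.8]
grip_width: 0.0187
grasp_force: 59.6
```

Run:
```python
from h import *
o=bot.get_obs();print(o["clock"],o["eef_pos"],o["tool_rot"],o["joint_pos"],o["ft_force"],o["grip_width"])
im,i=snap("wrist","w3")
```

```text
3.8 [ 0.58023532 -0.0351602   0.19699881] [-4.76846630e-02  9.98862387e-01  3.23935649e-04 -1.60741047e-06] [-6.08585204e-02  4.17997977e-01  1.66562272e-01  1.31943401e+00
  6.43708977e-04 -1.56264054e-01] [ 0.41654751  0.7280566  -0.81167432] 0.018679264728782428
```

View pics/w3.png

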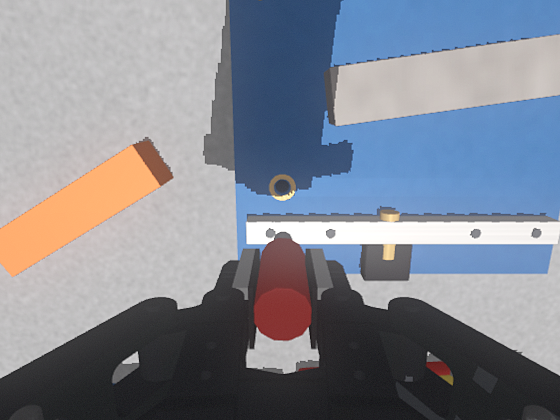

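The hole's brass ring is at (282,187). The shank foot shows at about (283,236), straight in the grip, the fence top spans rows 222–243, and the prism end is near (332,97).

Run:
```python
from h import *
i=bot.camera_info("wrist");im=cv2.imread("pics/w3.png")[:,:,::-1].copy();r=im.astype(int);H,S,V=hsv(im)
m=np.zeros_like(H,bool);m[170:206,262:302]=1
ring=m&~((H>95)&(H<125)&(S>120))
b=blobs(ring,100)[0];(c,rad)=cv2.minEnclosingCircle(b);print(c,rad)
xy=ray(i,b,.03);A=np.c_[2*xy,np.ones(len(xy))];s=np.linalg.lstsq(A,(xy**2).sum(1),rcond=None)[0];print("ring",s[:2],np.sqrt(s[2]+s[0]**2+s[1]**2))
inn=m&(V<70)&(S<140);print("inner", len(blobs(inn,30)) and ray(i,cv2.minEnclosingCircle(blobs(inn,30)[0])[0],.03))
# fence top: white rows
pts1=[];pts2=[]
for c in list(range(300,375,5))+list(range(415,545,5)):
    w=np.where(V[195:260,c]*(S[195:260,c]<40)>215)[0]+195
    if len(w)>8: pts1.append((c,w.min()));pts2.append((c,w.max()+1))
for p in(pts1,pts2):
    q=ray(i,p,.048);vx,vy,x0,y0=cv2.fitLine(q.astype(np.float32),cv2.DIST_HUBER,0,.001,.001).ravel();print(len(p),np.degrees(np.arctan2(-vx*np.sign(vy),abs(vy))),x0,y0, np.abs((q-[x0,y0])@[vy,-vx]).max())
print(r[225:242:4,350],[list(r[k,282]) for k in range(228,250,3)])
# foot
print("proj foot", proj(i,[[.5802,-.0352,.156],[.5802,-.0352,.182],[.5802,-.0352,.232]]))
```

```text
(281.5, 187.5) 26.201244354248047
ring [ 0.58236356 -0.03576015] 0.017428859645372642
inner 0
41 5.5595603 0.5954381 0.07758389 0.0008595265926278296
41 5.5575175 0.6141723 0.08330694 9.044365006111355e-09
[[255 255 255]
 [255 255 255]
 [255 255 255]
 [255 255 254]
 [255 254 250]] [[np.int64(255), np.int64(255), np.int64(255)], [np.int64(228), np.int64(225), np.int64(223)], [np.int64(118), np.int64(117), np.int64(120)], [np.int64(120), np.int64(115), np.int64(118)], [np.int64(125), np.int64(88), np.int64(90)], [np.int64(126), np.int64(89), np.int64(91)], [np.int64(122), np.int64(84), np.int64(85)], [np.int64(121), np.int64(84), np.int64(84)]]
proj foot [[281.07409925 236.42280927]
 [280.94066078 255.76768438]
 [280.52797175 315.59614379]]
```

Run:
```python
from h import *
i=bot.camera_info("wrist");im=cv2.imread("pics/w3.png")[:,:,::-1].copy();r=im.astype(int)
m=(r[:,:,0]>r[:,:,2]+15);m[:165]=0;m[210:]=0;m[:,:262]=0;m[:,302:]=0
b=blobs(m,20)
for k in b:
  (c,e,a)=cv2.fitEllipse(k);xy=ray(i,k,.03);print("ring",c,e,ray(i,c,.03),xy.min(0),xy.max(0))
  u=ray(i,cv2.convexHull(k)[:,0],.03);A=np.c_[2*u,np.ones(len(u))];s=np.linalg.lstsq(A,(u**2).sum(1),rcond=None)[0];print(s[:2],np.sqrt(s[2]+s[0]**2+s[1]**2))
# foot columns
for y in (232,234,236,238,240):
  row=r[y,255:312];print(y,[255+j for j in range(57) if row[j].max()<180][:1],[255+j for j in range(57) if row[j].max()<180][-1:])
```

```text
ring (282.0235900878906, 187.1357421875) (25.206377029418945, 25.702831268310547) [[ 0.58090749 -0.03461678]] [ 0.57020142 -0.04578132] [ 0.59227792 -0.02348275]
[ 0.58096902 -0.03466072] 0.01118366524032398
232 [266] [286]
234 [266] [289]
236 [267] [290]
238 [274] [291]
240 [273] [292]
```

Call:
step_arm(targets="-1 0 0 -0.07 0 0 0;-1 0 0 -0.14 0 0 0;-1 0 0 -0.2 0 0 0;-1 0 0 -0.22 0 0 0;-1 0 0 -0.22 0 0 0;-1 0 0 -0.22 0 0 0")

```text
clock: 4.35
eef_pos: [0.5807, -0.0342, 0.0874]
tool_rot: [-0.049, 0.999, 0.0, 0.0]
ft_force: [1.2, 0.0, -0.1]
grip_width: 0.0186
grasp_force: 59.6
```

Run:
```python
from h import *
o=bot.get_obs();print(o["clock"],o["eef_pos"],o["tool_rot"],o["ft_force"])
im,i=snap("wrist")
print("foot",proj(i,np.r_[o["eef_pos"]-[0,0,.0406]]),"hole",proj(i,[.5809,-.0347,.03]))
c=cv2.resize(im[120:330,180:400],None,fx=3.4,fy=2.85*3.4/2.85*0.8)[:, :]
cv2.imwrite("pics/w4.png",cv2.resize(im[130:300,200:360],None,fx=3.5,fy=3.5,interpolation=cv2.INTER_NEAREST)[:,:,::-1])
```

```text
4.35 [ 0.58070931 -0.03415522  0.08744539] [-4.89091996e-02  9.98803226e-01  7.08361531e-05  3.12779678e-05] [ 1.21331275  0.04904163 -0.13082183]
foot [[282.61947169 236.92035942]] hole [[281.58911688 227.02645911]]
```

View pics/w4.png

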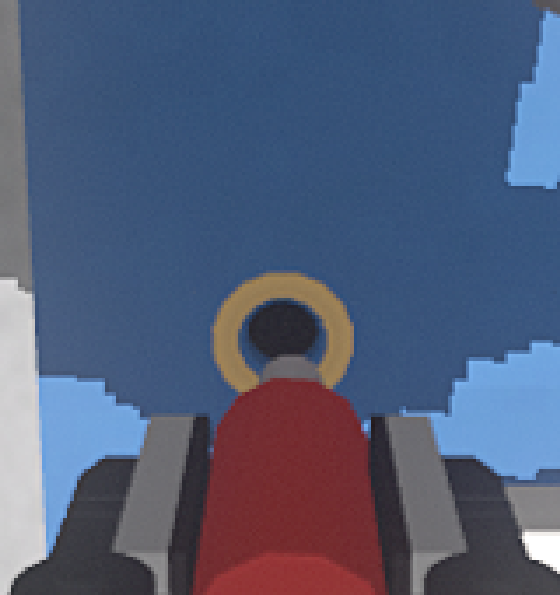

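The ring centre is at crop (284,340) and the shank at column 290, with the foot about 1 mm beyond the hole centre in x. I'll nudge it back by 1 mm and lower the pin gently.

Call:
step_arm(targets="-1 -0.002 -0.001 -0.01 0 0 0;-1 -0.002 -0.001 -0.02 0 0 0;-1 -0.002 -0.001 -0.03 0 0 0;-1 -0.002 -0.001 -0.038 0 0 0;-1 -0.002 -0.001 -0.044 0 0 0;-1 -0.002 -0.001 -0.05 0 0 0;-1 -0.002 -0.001 -0.05 0 0 0")

```text
clock: 4.98
eef_pos: [0.5789, -0.0359, 0.061]
tool_rot: [-0.048, 0.999, 0.0, -0.001]
ft_force: [0.8, 0.2, -1.8]
grip_width: 0.0185
grasp_force: 59.6
```

Call:
step_arm(targets="-1 0 0 -0.012 0 0 0;-1 0 0 -0.022 0 0 0;-1 0 0 -0.03 0 0 0;-1 0 0 -0.034 0 0 0;-1 0 0 -0.034 0 0 0;-1 0 0 -0.034 0 0 0")

```text
clock: 5.48
eef_pos: [0.5793, -0.0358, 0.0448]
tool_rot: [-0.048, 0.999, 0.0, -0.0]
ft_force: [0.1, 0.5, 1.4]
grip_width: 0.019
grasp_force: 60.1
```

Call:
step_arm(targets="-1 0 0 -0.002 0 0 0;-1 0 0 -0.004 0 0 0;-1 0 0 -0.004 0 0 0")

```text
clock: 5.73
eef_pos: [0.5794, -0.0358, 0.0446]
tool_rot: [-0.048, 0.999, 0.0, 0.0]
ft_force: [-3.9, 2.2, 11.2]
grip_width: 0.0187
grasp_force: 61.0
```

Call:
step_arm(targets="0 0 0 -0.002 0 0 0;0 0 0 0 0 0 0;0 0 0 0 0 0 0;0 0 0 0 0 0 0;0 0 0 0.06 0 0 0;0 0 0 0.14 0 0 0;0 0 0 0.22 0 0 0;0 -0.05 0.02 0.28 0 0 0;0 -0.1 0.04 0.3 0 0 0;0 -0.1 0.04 0.3 0 0 0")

```text
clock: 6.57
eef_pos: [0.5278, -0.0147, 0.1966]
tool_rot: [-0.049, 0.999, 0.0, 0.002]
ft_force: [-0.8, 0.0, -0.7]
grip_width: 0.0427
grasp_force: 0.0
```

Run:
```python
from h import *
o=bot.get_obs();print(o["clock"],o["eef_pos"],o["tool_rot"],o["ft_force"])
im,i=snap("wrist","w5")
```

```text
6.5667 [ 0.52776218 -0.01467689  0.19655552] [-4.85949233e-02  9.98817011e-01  2.04700443e-04  1.75241562e-03] [-0.78326069  0.01922256 -0.72828112]
```

View pics/w5.png

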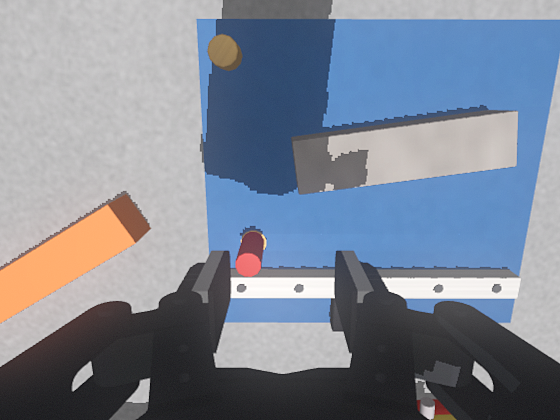

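The pin stands seated at (250,250). The prism's top face has corners at (293,138), (517,112), (517,165) and (298,193), and the slug is at (224,50).

Run:
```python
from h import *
i=bot.camera_info("wrist")
c=np.array([(293,138),(517,112),(517,166),(298,193)]);q=ray(i,c,.07)*1000;print(q)
# refined with mask: top face grey, lit/shadow, brighter than side face
im=cv2.imread("pics/w5.png")[:,:,::-1].copy();r=im.astype(int);H,S,V=hsv(im)
m=(S<60)&(V>85);m[:95]=0;m[205:]=0;m[:,:280]=0;m[:,530:]=0
for b in blobs(m,500): print(rect(i,b,.07),cv2.boxPoints(cv2.minAreaRect(b.astype(np.float32))))
# red pin shoulder vs hole: jig frame
th=np.radians(5.56);ax=np.array([[np.cos(th),np.sin(th)],[-np.sin(th),np.cos(th)]])
hole=np.array([.5809,-.0347]);org=hole-ax.T@[.05,-.1];print("jig",org)
ctr=q.mean(0)/1000;print("prism in jig",ax@(ctr-org)*1000,"target",org+ax.T@[.055,-.01])
```

```text
[[484.79940122 -12.10816084]
 [451.88462443 141.03337338]
 [488.89658866 150.93495014]
 [524.19113882  -4.25050676]]
((486.4351806640625, 68.16674041748047), (42.64411163330078, 158.78057861328125), 13.287057876586914) [[290.19742 135.50034]
 [516.3091  105.74881]
 [524.09326 164.90878]
 [297.98157 194.66031]]
jig [0.52144643 0.05998512]
prism in jig [-32.97953412  12.16986888] target [0.57715655 0.05536102]
```

Call:
step_arm(targets="1 -0.03 0.05 0 0 0 -0.15;1 -0.06 0.11 0 0 0 -0.3;1 -0.082 0.171 0 0 0 -0.46;1 -0.082 0.171 0 0 0 -0.62;1 -0.082 0.171 0 0 0 -0.78;1 -0.082 0.171 0 0 0 -0.94;1 -0.082 0.171 0 0 0 -1;1 -0.082 0.171 0 0 0 -1")

```text
clock: 7.28
eef_pos: [0.4886, 0.0697, 0.1915]
tool_rot: [0.338, 0.941, -0.0, -0.001]
ft_force: [-0.1, 0.2, -0.3]
grip_width: 0.0853
grasp_force: 0.0
```

Call:
step_arm(targets="1 0 0 0 0 0 -0.15;1 0 0 0 0 0 -0.3;1 0 0 0 0 0 -0.46;1 0 0 0 0 0 -0.62;1 0 0 0 0 0 -0.78;1 0 0 0 0 0 -0.838;1 0 0 0 0 0 -0.838;1 0 0 0 0 0 -0.838")

```text
clock: 7.95
eef_pos: [0.4885, 0.0695, 0.192]
tool_rot: [0.623, 0.782, -0.0, -0.0]
ft_force: [0.2, -0.0, -0.2]
grip_width: 0.0853
grasp_force: 0.0
```

Run:
```python
from h import *
o=bot.get_obs();print(o["clock"],o["eef_pos"],o["tool_rot"],o["joint_pos"],o["ft_force"])
im,i=snap("wrist","w6")
y=R.from_quat(o["tool_rot"]).as_matrix()[:,1];print(np.degrees(np.arctan2(y[1],y[0])))
H,S,V=hsv(im)
sat=(H>95)&(H<125)&(S>110)
m=(~sat)&(S<60)&(V>85)
for b in blobs(m,3000): print(len(b),b.min(0),b.max(0),rect(i,b,.07))
```

```text
7.95 [0.48849206 0.06949152 0.19204972] [ 6.23082609e-01  7.82155821e-01 -4.43659311e-04 -3.70918731e-04] [ 1.41352047e-01  2.49523997e-01 -8.72174753e-02  1.23520931e+00
 -6.98496563e-05  1.48670778e+00] [ 0.24544389 -0.04488641 -0.16635859]
12.916797656320334
3841 [0 0] [559 387] ((489.580322265625, 52.760162353515625), (449.4354248046875, 295.072021484375), 12.92811393737793)
530 [251  83] [309 295] ((486.93878173828125, 70.42060852050781), (40.044193267822266, 158.62396240234375), 13.286284446716309)
```

View pics/w6.png

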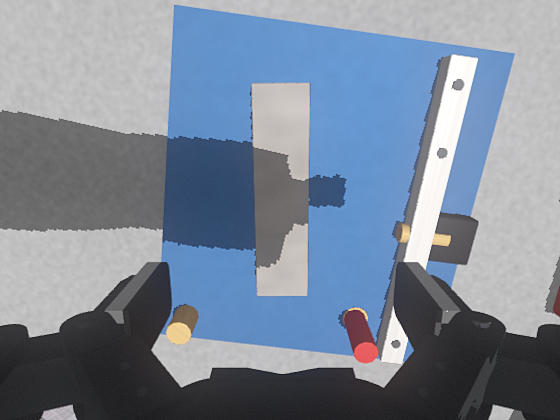

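The prism sits centred between the fingers at (281,189), aligned with the closing line. The pin is at (358,335) and the slug at (182,322), both clear. Next I'll descend and grip.

Call:
step_arm(targets="1 -0.003 0.002 -0.08 0 0 0;1 -0.003 0.002 -0.16 0 0 0;1 -0.003 0.002 -0.23 0 0 0;1 -0.003 0.002 -0.27 0 0 0;1 -0.003 0.002 -0.284 0 0 0;1 -0.003 0.002 -0.284 0 0 0;1 -0.003 0.002 -0.284 0 0 0")

```text
clock: 8.58
eef_pos: [0.4877, 0.0708, 0.0514]
tool_rot: [0.624, 0.782, 0.0, 0.0]
ft_force: [-0.1, -0.1, 0.4]
grip_width: 0.0855
grasp_force: 0.0
```

Call:
step_arm(targets="-1 0 0 0 0 0 0;-1 0 0 0 0 0 0;-1 0 0 0 0 0 0;-1 0 0 0 0 0 0;-1 0 0 0 0 0 0;-1 0 0 0 0 0 0")

```text
clock: 9.08
eef_pos: [0.4879, 0.0708, 0.0522]
tool_rot: [0.624, 0.782, 0.001, 0.001]
ft_force: [-0.6, -0.9, 5.5]
grip_width: 0.0392
grasp_force: 64.3
```

Call:
step_arm(targets="-1 0 0 0.004 0 0 0;-1 0.02 -0.002 0.005 0 0 -0.04;-1 0.05 -0.005 0.005 0 0 -0.08;-1 0.08 -0.01 0.005 0 0 -0.12;-1 0.11 -0.013 0.005 0 0 -0.163;-1 0.13 -0.015 0.005 0 0 -0.163;-1 0.137 -0.015 0.005 0 0 -0.163;-1 0.137 -0.015 0.005 0 0 -0.163;-1 0.137 -0.015 0.005 0 0 -0.163")

```text
clock: 9.83
eef_pos: [0.5542, 0.0631, 0.0524]
tool_rot: [0.673, 0.74, -0.001, -0.001]
ft_force: [0.5, 0.4, -6.9]
grip_width: 0.0387
grasp_force: 62.8
```

Run:
```python
from h import *
o=bot.get_obs();print(o["clock"],o["eef_pos"],o["tool_rot"],o["ft_force"],o["grip_width"])
y=R.from_quat(o["tool_rot"]).as_matrix()[:,1];print(np.degrees(np.arctan2(y[1],y[0])))
im,i=snap("wrist","w7")
```

```text
9.8333 [0.55415438 0.06313048 0.05235151] [ 0.67259366  0.74001084 -0.00095368 -0.00090519] [ 0.47041279  0.36677186 -6.91136224] 0.03865221710760295
5.464791225139868
```

View pics/w7.png

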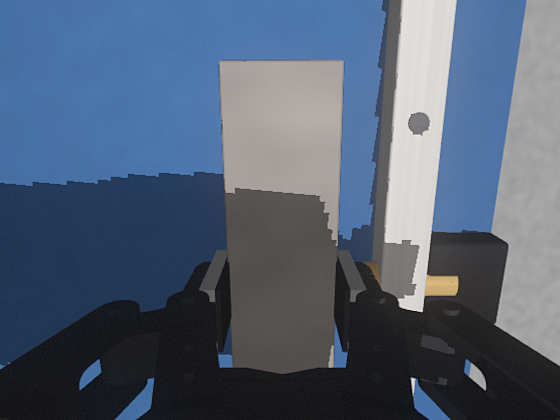

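The held prism's far end is at row 61, columns 220–343. The fence's front top edge runs at about columns 385–395 and looks parallel.

Run:
```python
from h import *
i=bot.camera_info("wrist");im=cv2.imread("pics/w7.png")[:,:,::-1].copy();H,S,V=hsv(im)
th=np.radians(5.56);ax=np.array([[np.cos(th),np.sin(th)],[-np.sin(th),np.cos(th)]]);org=np.array([.52145,.05999])
J=lambda p:(p-org)@ax.T*1000
blue=(H>95)&(H<125)&(S>110)
L=[];Rr=[];F=[]
for v in range(66,160,3):
    row=~blue[v]; x=280
    l=x
    while row[l]:l-=1
    r_=x
    while row[r_]:r_+=1
    L.append((l+.5,v));Rr.append((r_-.5,v))
    w=np.where((V[v,375:440]>200)&(S[v,375:440]<40))[0]
    F.append((375+w.min(),v))
for n,p,z in(("L",L,.0715),("R",Rr,.0715),("F",F,.048)):
    q=J(ray(i,p,z));vx,vy,x0,y0=cv2.fitLine(q.astype(np.float32),cv2.DIST_HUBER,0,.01,.01).ravel();print(n,"ang",np.degrees(np.arctan2(-vx*np.sign(vy),abs(vy))),"x",x0,"y",y0,np.abs((q-[x0,y0])@[vy,-vx]).max())
e=[]
for c in range(235,332,8):
    v=100
    while not blue[v,c]:v-=1
    e.append((c,v+.5))
print("end y",J(ray(i,e,.0715))[:,1].round(1)); print("tcp",J(bot.get_obs()["eef_pos"][:2]))
```

```text
L ang 0.012790439 x 12.443837 y 64.84774 0.1722673182350031
R ang 0.22980602 x 51.779316 y 63.10814 0.1620533771479693
F ang -0.17134644 x 75.49615 y 62.688244 0.2233095377147645
end y [79.3 79.3 79.3 79.2 79.2 79.2 79.2 79.2 79.2 79.2 79.2 79.5 79.5]
tcp [ 3.25681601e+01 -3.12112260e-03]
```

Call:
step_arm(targets="-1 0.005 -0.006 0 0 0 0;-1 0.012 -0.011 0 0 0 0;-1 0.022 -0.013 0 0 0 0;-1 0.032 -0.013 0 0 0 0;-1 0.041 -0.013 0 0 0 0;-1 0.041 -0.013 0 0 0 0;-1 0.041 -0.013 0 0 0 0;-1 0.041 -0.013 -0.003 0 0 0;-1 0.041 -0.013 -0.004 0 0 0;-1 0.041 -0.013 -0.004 0 0 0")

```text
clock: 10.72
eef_pos: [0.5754, 0.0566, 0.0523]
tool_rot: [0.673, 0.74, -0.0, 0.0]
ft_force: [-5.4, -1.9, 1.8]
grip_width: 0.0389
grasp_force: 63.6
```

```bash
cat > j.py <<'E'
from h import *
th=np.radians(5.56);ax=np.array([[np.cos(th),np.sin(th)],[-np.sin(th),np.cos(th)]]);org=np.array([.52145,.05999])
def st():
    o=bot.get_obs();y=R.from_quat(o["tool_rot"]).as_matrix();print(round(o["clock"],2),"tcp jig mm",((o["eef_pos"][:2]-org)@ax.T*1000).round(2),o["eef_pos"][2].round(4),"F jig",(ax@o["ft_force"][:2]).round(2),o["ft_force"][2].round(2),"yaw",np.degrees(np.arctan2(y[1,1],y[0,1])).round(2),"w",o["grip_width"].round(4),o["grasp_force"].round(1),"tilt",y[:2,2].round(4))
E
python3 -c "from j import *;st()"
```

```text
Traceback (most recent call last):
  File "j.py", line 4, in st
    o=bot.get_obs();y=R.from_quat(o["tool_rot"]).as_matrix();print(round(o["clock"],2),"tcp jig mm",((o["eef_pos"][:2]-org)@ax.T*1000).round(2),o["eef_pos"][2].round(4),"F jig",(ax@o["ft_force"][:2]).round(2),o["ft_force"][2].round(2),"yaw",np.degrees(np.arctan2(y[1,1],y[0,1])).round(2),"w",o["grip_width"].round(4),o["grasp_force"].round(1),"tilt",y[:2,2].round(4))
                                                                                                                                                                                                                                                                                                    ^^^^^^^^^^^^^^^^^^^^^
AttributeError: 'float' object has no attribute 'round'
```

Call:
step_arm(targets="-1 0.002 0 0 0 0 0;-1 0.004 -0.001 0 0 0 0;-1 0.004 -0.001 0 0 0 0;-1 0.004 -0.001 0 0 0 0")

```text
clock: 11.05
eef_pos: [0.5759, 0.0566, 0.0523]
tool_rot: [0.672, 0.74, -0.001, -0.001]
ft_force: [-8.7, -0.0, 4.6]
grip_width: 0.0388
grasp_force: 64.0
```

```bash
sed -i 's/o\["grasp_force"\].round(1)/o["grasp_force"]/;s/o\["grip_width"\].round(4)/o["grip_width"]/' j.py; python3 -c "from j import *;st()"
```

```text
11.05 tcp jig mm [53.82 -8.65] 0.0523 F jig [-8.63  0.82] 4.55 yaw 5.49 w 0.03878616115297912 64.04026687145233 tilt [-0.0031  0.0007]
```

Call:
step_arm(targets="-1 0.002 0 0 0 0 0;-1 0.004 0 0 0 0 0;-1 0.004 0 0 0 0 0;-1 0.004 0 0 0 0 0")

```text
clock: 11.38
eef_pos: [0.5769, 0.0567, 0.0523]
tool_rot: [0.672, 0.74, -0.001, -0.002]
ft_force: [-11.2, 1.2, 5.6]
grip_width: 0.0385
grasp_force: 64.3
```

Run:
```python
from j import *
st()
im,i=snap("wrist","w8")
```

```text
11.38 tcp jig mm [54.88 -8.68] 0.0523 F jig [-11.05   2.24] 5.61 yaw 5.49 w 0.03848899938766198 64.25993800163269 tilt [-0.0048  0.0008]
```

View pics/w8.png

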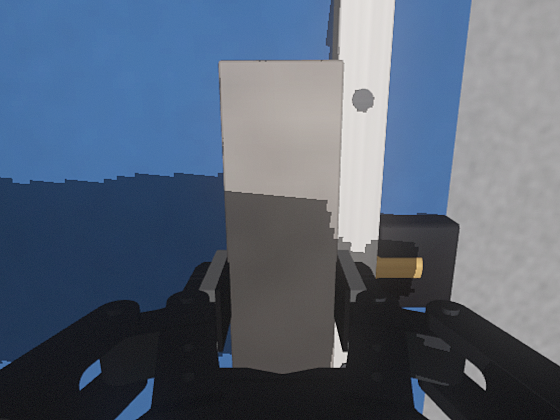

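The prism now overlaps the fence's front edge in view (column 340), and the transducer rod has come out behind the holder to (420,267). Next I'll check the remaining gap.

Run:
```python
from j import *
i=bot.camera_info("wrist");im=cv2.imread("pics/w8.png")[:,:,::-1].copy();H,S,V=hsv(im);r=im.astype(int)
J=lambda p:(ray(i,p[0],p[1])-org)@ax.T*1000
blue=(H>95)&(H<125)&(S>110)
L=[];B=[];F=[]
for v in range(66,170,4):
    l=280
    while not blue[v,l]:l-=1
    L.append((l+.5,v))
    x=375
    while not blue[v,x]:x+=1
    B.append((x-.5,v))
for v in range(3,56,4):
    w=np.where((V[v,320:420]>200)&(S[v,320:420]<40))[0];F.append((320+w.min(),v))
for n,p,z in(("L",L,.07),("back",B,.048),("front",F,.048)):
    q=J((p,z));vx,vy,x0,y0=cv2.fitLine(q.astype(np.float32),cv2.DIST_HUBER,0,.01,.01).ravel();print(n,"ang",np.degrees(np.arctan2(-vx*np.sign(vy),abs(vy))).round(2),"x",x0.round(2),"y",y0.round(1))
e=[]
for c in range(235,325,8):
    v=100
    while not blue[v,c]:v-=1
    e.append((c,v+.5))
print("end y",J((e,.07))[:,1].round(1))
for nm in("w7","w8"):
    k=cv2.imread(f"pics/{nm}.png")[:,:,::-1].astype(int);m=(k[:,:,0]>k[:,:,2]+60);m[:240]=0;m[300:]=0;b=[q for q in blobs(m,40)];print(nm,[(q.min(0),q.max(0)) for q in b])
```

```text
L ang 0.07 x 34.52 y 53.3
back ang -0.1 x 94.85 y 53.6
front ang 0.51 x 75.83 y 84.7
end y [70.7 70.7 70.7 70.7 70.7 70.7 70.7 70.7 70.7 71.  71.  71. ]
w7 [(array([425, 274], dtype=int32), array([457, 295], dtype=int32))]
w8 [(array([413, 258], dtype=int32), array([422, 277], dtype=int32))]
```

Call:
step_arm(targets="-1 0.002 0 0 0 0 0;-1 0.004 0 0 0 0 0;-1 0.004 0 0 0 0 0;-1 0.004 0 -0.002 0 0 0;-1 0.004 0 -0.004 0 0 0;-1 0.004 0 -0.004 0 0 0;-1 0.004 0 -0.004 0 0 0")

```text
clock: 12.02
eef_pos: [0.5771, 0.0567, 0.0523]
tool_rot: [0.673, 0.74, -0.002, -0.003]
ft_force: [-19.1, 0.5, 21.3]
grip_width: 0.0386
grasp_force: 65.9
```

```bash
python3 -c "from j import *;st()"
```

```text
12.02 tcp jig mm [55.05 -8.65] 0.0523 F jig [-18.96   2.38] 21.32 yaw 5.47 w 0.03855032373384819 65.86625933647156 tilt [-0.0072  0.001 ]
```

Call:
step_arm(targets="-1 0 0 0.0015 0 0 0;-1 0 0 0.0015 0 0 0;-1 0.001 0 0.0015 0 0 0;-1 0.001 0 0.0015 0 0 0;-1 0.001 0 0.0015 0 0 0;-1 0.001 0 0.0015 0 0 0")

```text
clock: 12.52
eef_pos: [0.5771, 0.0567, 0.0523]
tool_rot: [0.673, 0.74, -0.002, -0.003]
ft_force: [-19.1, 1.1, 18.4]
grip_width: 0.0382
grasp_force: 65.7
```

Run:
```python
from j import *
st()
a,ia=snap("scene");i2=ia
c=proj(ia,[[.577,.055,.06]])[0].astype(int);print(c)
x,y=c;cv2.imwrite("pics/s9.png",cv2.resize(a[max(0,y-70):y+70,max(0,x-90):x+90],None,fx=4,fy=4,interpolation=cv2.INTER_CUBIC)[:,:,::-1])
st()
```

```text
12.52 tcp jig mm [55.05 -8.63] 0.0523 F jig [-18.88   2.93] 18.45 yaw 5.47 w 0.038196034680819294 65.7131552696228 tilt [-0.0085  0.001 ]
[262 237]
12.57 tcp jig mm [55.06 -8.66] 0.0524 F jig [-17.97   2.59] 17.93 yaw 5.47 w 0.03844624658685337 65.7132339477539 tilt [-0.0084  0.001 ]
```

View pics/s9.png

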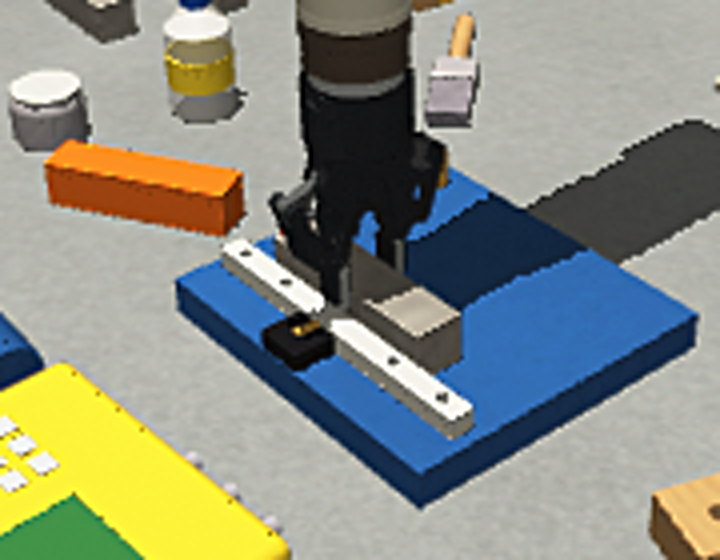

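The prism lies flush along the fence with the transducer pushed in, and the bystanders haven't moved. It carries about 18 N both down and into the fence, so I'm handing in.

```bash
python3 -c "
from j import *
print(bot.job_done());st()"
```

```text
the job is handed in; nothing more can be done
None
the job is handed in; nothing more can be done
```

I handed the job in: the pin is seated and released, and the arm is holding the prism flush on the fence with its end at the pin and the transducer in, pressing about 18 N both down and towards the fence (part of the sideways push goes to bed friction and the spring); no verdict came back.

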